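# Offer a bearing up to the shaft it fits

### The arm

A 6-joint arm with a two-finger parallel gripper is mounted at the origin on a cart in front of the work surface, level with it; the furniture and walls round the work are solid. World frame = base frame: x ahead of the robot, y to its left, z up, the work surface at z = 0. Lengths are in m, angles in rad, forces in N, time in s.
With the tool pointing down it reaches from about 0.35 to 0.875 m from the base axis. Payload 4.2 kg.
Tool frame: the origin (TCP) lies midway between the tips of the shut fingers; the grasp point (between the pads) lies 19 mm behind it; z points along the fingers, y is the line along which they close (so a half turn about z gives the same grasp; the last joint's range is limited). The gripper opens to 87 mm and grips with 3 to 60 N. Pads are 19 mm wide; open, the fingers measure 117 mm over their backs; the gripper's body (75 mm by 190 mm) begins 51 mm behind the grasp point.
Start: joints at [1.493, 0.385, 0.008, 0, -1.194, -0.259], TCP at [0.207, 0.59, 0.223] pointing down, gripper open.
Joint ranges: [-3.14, 3.14], [-1.21, 2.06], [-1.07, 1.41], [-3.16, 2.05], [-2.99, -0.16], [-3.1, 3.1]. Speed limits (rad/s): [2.79, 2.79, 3.14, 3.14, 3.14, 3.14].

### API

Orientations are given as a 3x3 rotation matrix whose columns are the frame's x, y, z axes.
In Python, from cell import state, snapshot, get_calibration, hand_in gives the robot as it stands.
- The arm moves only by the tool servo_tool, never from a script. Its argument "series" is a list of rows, each an object of numbers: "dx", "dy", "dz": the shift along the tool's x, y, z in mm; "ax", "ay", "az": the turn, a rotation vector about the tool's x, y, z in rad; "hand": the closure in counts, from 0 (fully open) to 255 (shut). A call has 1 to 5 rows; each row is the pose to reach, as a shift and turn from the pose commanded when the call began, along the tool's axes at that moment; what a row does not reach only later rows make up. A row lasts 1/12 s, in which the tool goes at most 41.7 mm and 7.16 degrees, less where a joint would pass 70% of its speed; a pose out of reach is approached as far as the arm can. A call with a gripper value outside its range is refused whole. The fingers move at their own pace and stop on an object; "grip_force" is the grip in N (left out, the last holds). Time passes only in rows, so rows that repeat a pose let the fingers close. It gives the time, the measured TCP pose, the force, the opening and the grip force at its end, in the units of the state.
- state(): the state, without advancing time (a new reading comes with each control period).
- snapshot(name): name is "side" or "top"; returns the picture (384x512x3 uint8, blue, green, red); there is no depth.
- get_calibration(name): a dict with "mtx" (3x3 intrinsics, pixels), "rvec" (rotation vector, rad) and "tvec" (3), from world to camera coordinates, as OpenCV has them. Camera axes: x right, y down, z forward; pixel columns grow to the right and rows downward; lengths in m; the calibration is good to about 2 mm. A picture is of the moment at which its call begins. get_calibration takes no time and is no camera call.
- hand_in(): hands the job in; it is judged then, once.
The state is a dict: "time_s": time; "qpos": joint angles; "joint_vel": joint speeds; "joint_torque": joint torques, N m; "eef_pos": TCP position; "eef_rot": TCP orientation; "ft_force": force on the tool from outside, world axes, zero at the start; "moment": the same for the moment, N m; "width": finger opening in m; "grip_force": force on a finger pad.
Only numpy, scipy, OpenCV 4.12 (cv2) and the standard library are available. Lean on these libraries where they do the work, as an engineer would, in place of code of your own. Each camera call takes 0.05 s, during which the arm holds its last target. There are 200 camera calls.

### The job

Lift the ball bearing out of the parts bin, carry it over the row of cartons, and hold it level and centred about 1 cm above the end of the one shaft stub whose thickness matches the bearing's bore, ready to be guided down. Do not let the bearing touch any of the shafts on the way or at the end, and leave the cartons where they are. Finish while still holding the bearing there, steady in the gripper: do not put it on the shaft or let go.

Things in the scene. Friction and masses are not known exactly. Their poses are not given: they have to be found in the camera images.
- bearing_center (a point): centre (half-way up, on the bore's axis) of the steel ball bearing lying flat in the bin: a ring of 62 mm outer diameter, 30 mm bore, 16 mm thick, about 0.3 kg; its z axis is the bore's axis. Grip it across its outside diameter
- bin: grey open parts bin, 190 x 190 mm outside, 48 mm high over its rolled rim, walls and floor 4 mm thick; origin at the centre of its underside, x and y along its sides; it stays put
- shaft_20_top (a point): centre of the upper end of the thinnest shaft stub: upright steel shaft of 20 mm diameter on a dark round flange (76 mm diameter, 12 mm thick), upper end 80 mm above the counter; fixed. The three shaft stubs trade places from start to start
- shaft_30_top (a point): centre of the upper end of the middle shaft stub, 30 mm in diameter, the one that matches the bearing's bore; flange and height like the thinnest; z axis up the shaft; fixed
- shaft_45_top (a point): centre of the upper end of the thickest shaft stub, 45 mm in diameter; flange and height like the thinnest; fixed
- shaft_20: the 20 mm shaft stub with its flange, origin at the centre of its underside on the counter
- shaft_30: the 30 mm shaft stub with its flange, origin at the centre of its underside on the counter
- shaft_45: the 45 mm shaft stub with its flange, origin at the centre of its underside on the counter
- carton_mid: middle carton (grey) of the row of three that stands between bin and shafts; each carton 140 x 68 x 85 mm high, loose, about 0.6 kg; origin at the centre of its underside, x along its length and along the row, z up. The row is about 440 mm long and 85 mm high and runs away from the robot
- carton_near: brown carton at the robot's end of the row, same size, origin at the centre of its underside
- carton_far: brown carton at the far end of the row, same size, origin at the centre of its underside
Not all that is in view belongs to the job. There is more than one size of the part that bears bearing_center; the job needs the largest. Leave any blue look-alike of the carton_mid alone.

How it is judged:
On the way, in this order (a step that is already met when the one before it is completed fails the run):
1. the bearing is lifted out of the bin, clear of its rim (height (world z) of bearing_center above 0.06 m and contact force between the fingers and bearing above 1 N), for 0.1 s.
2. the bearing passes over the row of cartons, clear of their tops (y of bearing_center in the frame of carton_mid between -0.034 and 0.034 m and x of bearing_center in the frame of carton_mid between -0.22 and 0.22 m and height (world z) of bearing_center above 0.095 m).
At the end, for the whole second after the job is handed in: the gripper holds the bearing still, centred within 7 mm over the 30 mm shaft, its underside 3 to 20 mm above the shaft's end, tilted less than 7 degrees, touching no shaft; cartons within 15 mm of where they stood (horizontal distance between bearing_center and shaft_30_top below 0.007 m and z of bearing_center in the frame of shaft_30_top between 0.011 and 0.028 m and angle between bearing_center's own z axis and vertical below 0.12 rad and contact force between the fingers and bearing above 1 N and contact force between bearing and shaft_30 below 0.2 N and linear speed of bearing below 0.02 m/s and distance of each of carton_mid, carton_near, carton_far from where it was at the start of the episode below 0.015 m); the arm keeps its last pose, push and grip.
It fails at once if the bearing touches a shaft stub, or is lowered onto or past its end (contact force between bearing and shaft_20 above 0.5 N or contact force between bearing and shaft_30 above 0.5 N or contact force between bearing and shaft_45 above 0.5 N or (horizontal distance between bearing_center and shaft_20_top below 0.03 m and z of bearing_center in the frame of shaft_20_top below 0.008 m) or (horizontal distance between bearing_center and shaft_30_top below 0.03 m and z of bearing_center in the frame of shaft_30_top below 0.008 m) or (horizontal distance between bearing_center and shaft_45_top below 0.03 m and z of bearing_center in the frame of shaft_45_top below 0.008 m)).
It fails at once if a carton is pushed out of place (distance of any of carton_mid, carton_near, carton_far from where it was at the start of the episode above 0.015 m).
It also fails if it takes over 43 s, if anything falls off the work surface, if the arm or the gripper's body presses on something with over 40 N, if the wrist force passes 120 N, or if a joint passes its speed limit or range.

## Working session

There is one attempt and no reset: what is moved stays moved. The work goes in short steps, Python scripts to look and compute and a tool call to move; the robot and the scene stay as the last step left them, time stands still between calls to the robot, and variables do not carry over. Pictures are saved under pics/ and viewed, at most 10 in all, crops included, and the job is handed in when it is done.

Besides the shell and the picture viewer there is one more tool, called after ">>>" as name(argument=value, ...) on one line, values as JSON. servo_tool: Moves the arm, as the interface text tells. Its arguments: {"type":"object","properties":{"series":{"type":"array","items":{"type":"object","properties":{"dx":{"type":"number"},"dy":{"type":"number"},"dz":{"type":"number"},"ax":{"type":"number"},"ay":{"type":"number"},"az":{"type":"number"},"hand":{"type":"number"}}}},"grip_force":{"type":"number"}},"required":["series"]}

```bash
mkdir -p pics; python3 - <<'E'
from cell import *
import cv2,numpy as np
for n in("side","top"):
    im=snapshot(n); cv2.imwrite(f"pics/{n}0.png",im)
    c=get_calibration(n);R=cv2.Rodrigues(np.array(c["rvec"],float))[0]
    print(n,c["mtx"],"pos",(-R.T@np.array(c["tvec"]).ravel()).round(3),R.round(2))
s=state();print({k:np.round(v,3).tolist() for k,v in s.items()})
E
```

```text
side [[354.25648516   0.         256.59417936]
 [  0.         354.25648516 185.57654151]
 [  0.           0.           1.        ]] pos [0.39  0.841 0.674] [[-0.99 -0.14 -0.02]
 [-0.07  0.59 -0.8 ]
 [ 0.13 -0.79 -0.6 ]]
top [[365.69205351   0.         264.20047176]
 [  0.         365.69205351 190.24780461]
 [  0.           0.           1.        ]] pos [0.348 0.059 1.142] [[-0.02 -1.    0.02]
 [-0.99  0.02 -0.14]
 [ 0.14 -0.02 -0.99]]
{'time_s': 0.1, 'qpos': [1.493, 0.385, 0.007, -0.0, -1.194, -0.259], 'joint_vel': [0.001, -0.001, 0.004, 0.001, 0.001, 0.002], 'joint_torque': [-0.0, -39.169, 18.794, 4.232, 0.014, -0.0], 'eef_pos': [0.206, 0.589, 0.222], 'eef_rot': [[0.944, -0.331, -0.001], [-0.331, -0.944, -0.002], [0.0, 0.002, -1.0]], 'ft_force': [0.356, -0.191, 0.042], 'moment': [-0.001, -0.009, 0.03], 'grip_force': 0.0, 'width': 0.087}
```

View pics/side0.png

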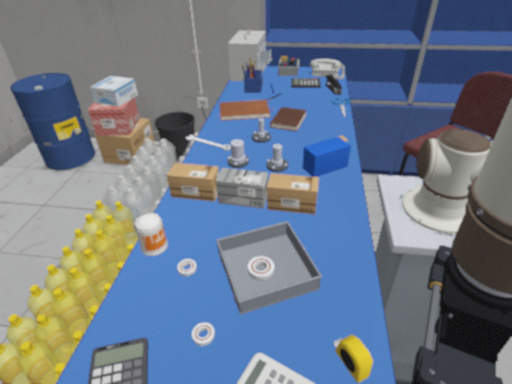

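View pics/top0.png

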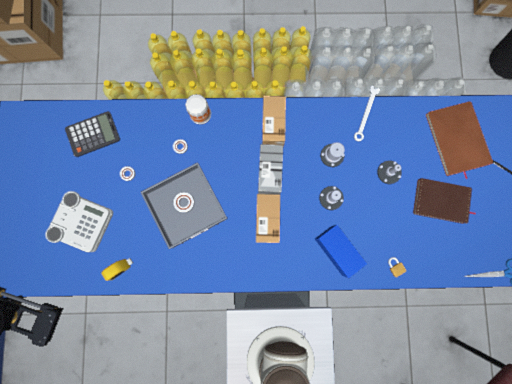

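The side view shows the bin with a ring at (261,267), two loose rings at (187,267) and (203,334), the carton row at about (243,187), and shafts at (237,150), (277,157) and (262,130). The top view shows the same: ring in the bin (183,202), loose rings (180,146) and (127,173), cartons in column ~270, and shafts (333,153), (331,197) and (390,172).

Bearing candidates are the bin ring (183,202) and the loose rings (180,146) and (127,173). I choose the one in the bin, because it is the largest and lies in the bin, and check it in a close crop.

```bash
cat >h.py <<'E'
import cv2,numpy as np
from cell import *
def cal(n):
    c=get_calibration(n);return np.array(c["mtx"]),np.array(c["rvec"],float),np.array(c["tvec"],float).reshape(3)
def ray(n,uv):
    K,r,t=cal(n);R=cv2.Rodrigues(r)[0]
    return -R.T@t,R.T@np.linalg.inv(K)@np.array([*uv,1.])
def plane(n,uv,z):
    o,d=ray(n,uv);return o+d*(z-o[2])/d[2]
def proj(n,p):
    K,r,t=cal(n);return cv2.projectPoints(np.array(p,float).reshape(-1,1,3),r,t,K,None)[0].reshape(-1,2)
E
python3 - <<'E'
from h import *
t=cv2.imread("pics/top0.png");s=cv2.imread("pics/side0.png")
def cr(im,x,y,w,h,k): return cv2.resize(im[y:y+h,x:x+w],None,fx=k,fy=k,interpolation=cv2.INTER_CUBIC)
a=np.hstack([cr(t,315,135,100,80,4),cr(s,215,110,100,80,4)])
b=np.hstack([cr(t,115,135,100,80,4),cr(s,215,230,100,80,4)][:2])
cv2.imwrite("pics/crop.png",np.vstack([a,b][:2])[:600])
for n,uv in(("bin",(183,202)),("r2",(180,146)),("r3",(127,173))): print(n,plane("top",uv,.02).round(3))
for n,a,b in(("A",(334,147),(237,142)),("B",(335,194),(277,146)),("C",(394,169),(262,121))): print(n,plane("top",a,.08).round(3),plane("side",b,.08).round(3))
E
```

```text
bin [0.476 0.288 0.02 ]
r2 [0.653 0.299 0.02 ]
r3 [0.569 0.462 0.02 ]
A [ 0.627 -0.173  0.08 ] [ 0.618 -0.184  0.08 ]
B [ 0.485 -0.169  0.08 ] [ 0.481 -0.171  0.08 ]
C [ 0.557 -0.349  0.08 ] [ 0.554 -0.347  0.08 ]
```

View pics/crop.png

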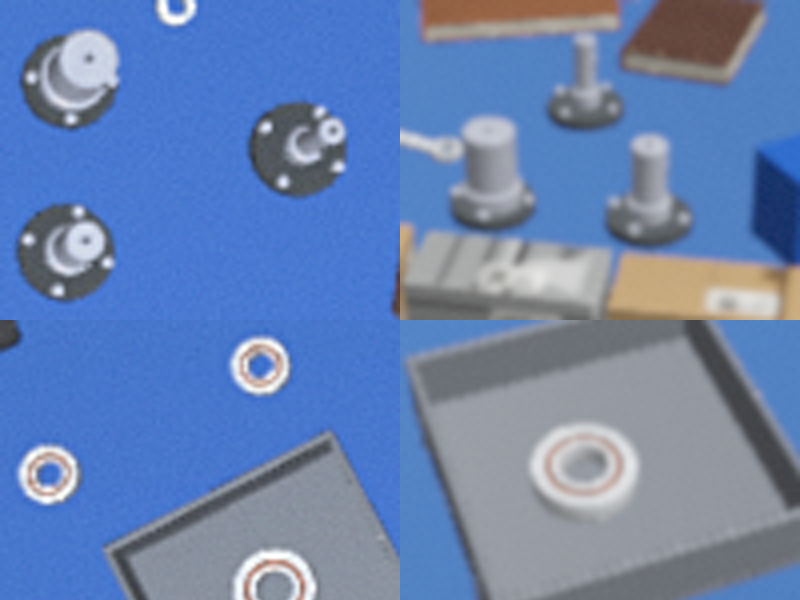

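The crop shows the bin ring clearly larger than the loose ones, so it is the right bearing. Top-view shafts are thick at (337,150), middle at (336,195) and thin at (398,168), so the middle one is shaft B. Next I measure precisely.

```bash
cat >>h.py <<'E'
def blob(im,mask,near,rad):
    g=np.zeros(mask.shape,np.uint8);cv2.circle(g,near,rad,255,-1)
    return np.argwhere((mask>0)&(g>0))[:,::-1].astype(np.float32)
def metric(n,pts,z):  # fit circle on plane z from hull pixels
    h=cv2.convexHull(pts).reshape(-1,2)
    P=np.array([plane(n,u,z)[:2] for u in h],np.float32)
    A=np.c_[2*P,np.ones(len(P))];x=np.linalg.lstsq(A,(P**2).sum(1),rcond=None)[0]
    return x[:2].round(4),round(float(2*np.sqrt(x[2]+x[:2]@x[:2])),4)
E
python3 - <<'E'
from h import *
I={n:cv2.imread(f"pics/{n}0.png").astype(int) for n in("top","side")}
pb={"top":(183,202),"side":(261,266)}
fl={"top":[(333,153),(331,197),(390,172)],"side":[(237,160),(277,164),(262,136)]}
tp={"top":[(337,150),(336,195),(398,168)],"side":[(237,142),(277,145),(262,120)]}
for n,im in I.items():
    b,g,r=im[...,0],im[...,1],im[...,2]
    red=((r-b)>25).astype(np.uint8)
    p=blob(im,red,pb[n],16);print(n,"red",len(p),metric(n,p,.02))
    w=(im.min(2)>185).astype(np.uint8)
    p=blob(im,w,pb[n],18);print(n,"white",len(p),metric(n,p,.016))
    for i in range(3):
        dk=(im.max(2)<110).astype(np.uint8); p=blob(im,dk,fl[n][i],18); print(n,i,"flange",len(p),metric(n,p,.012))
        u,v=tp[n][i];  print("  top patch", im[v-1:v+2,u-1:u+2].mean((0,1)).round(), "below",im[v+10,u].round())
        for th in(185,200):
            w=(im.min(2)>th).astype(np.uint8); p=blob(im,w,tp[n][i],9)
            if len(p)>8: print("   disc",th,len(p),metric(n,p,.08))
E
```

```text
top red 58 (array([0.4762, 0.2871]), 0.0452)
top white 184 (array([0.4764, 0.2881]), 0.0616)
top 0 flange 101 (array([ 0.6185, -0.1794]), 0.0721)
  top patch [195. 178. 171.] below [228 208 199]
   disc 185 141 (array([ 0.6179, -0.1815]), 0.0414)
   disc 200 85 (array([ 0.6192, -0.1814]), 0.0375)
top 1 flange 198 (array([ 0.4826, -0.1708]), 0.0712)
  top patch [199. 180. 172.] below [91 89 80]
   disc 185 71 (array([ 0.4808, -0.1678]), 0.0447)
   disc 200 53 (array([ 0.4806, -0.1681]), 0.0441)
top 2 flange 257 (array([ 0.5614, -0.3571]), 0.0726)
  top patch [202. 186. 179.] below [99 92 84]
   disc 185 28 (array([ 0.5551, -0.3528]), 0.0413)
   disc 200 12 (array([ 0.5554, -0.3513]), 0.0376)
side red 22 (array([0.4754, 0.2874]), 0.0432)
side white 286 (array([0.475, 0.284]), 0.0635)
side 0 flange 49 (array([ 0.6168, -0.1653]), 0.0615)
  top patch [203. 193. 189.] below [152 143 139]
   disc 185 46 (array([ 0.6212, -0.1735]), 0.0437)
side 1 flange 69 (array([ 0.4807, -0.1606]), 0.067)
  top patch [201. 187. 182.] below [152 143 141]
   disc 185 11 (array([ 0.4793, -0.1716]), 0.0176)
side 2 flange 56 (array([ 0.5439, -0.3965]), 0.1483)
  top patch [192. 173. 165.] below [173 161 156]
```

>>> servo_tool(series=[{"dx": 35, "dy": 19, "dz": 0, "hand": 0}, {"dx": 70, "dy": 38, "dz": 0, "hand": 0}, {"dx": 105, "dy": 58, "dz": 0, "hand": 0}, {"dx": 140, "dy": 77, "dz": 0, "hand": 0}, {"dx": 175, "dy": 96, "dz": 0, "hand": 0}])

```text
invalid input
```

>>> servo_tool(series=[{"dx": 35, "dy": 19, "dz": 10, "hand": 0}, {"dx": 70, "dy": 38, "dz": 25, "hand": 0}, {"dx": 105, "dy": 58, "dz": 45, "hand": 0}, {"dx": 140, "dy": 77, "dz": 60, "hand": 0}, {"dx": 175, "dy": 96, "dz": 80, "hand": 0}])

```text
invalid input
```

```bash
cat >go.py <<'E'
import sys
from h import *
s=state();R=np.array(s["eef_rot"]);p=np.array(s["eef_pos"])
print(round(s["time_s"],2),p.round(4),R.round(3).tolist(),"w",s["width"],"g",s["grip_force"])
if len(sys.argv)>1: print("tool mm",(R.T@(np.array(sys.argv[1:4],float)-p)*1000).round(1))
E
python3 go.py .476 .2875 .008
```

```text
0.1 [0.2063 0.5894 0.2216] [[0.944, -0.331, -0.001], [-0.331, -0.944, -0.002], [0.0, 0.002, -1.0]] w 0.08713588818318269 g 0.0
tool mm [354.3 195.3 214. ]
```

>>> servo_tool(series=[{"dx": 35, "dy": 19, "dz": 0, "ax": 0, "ay": 0, "az": 0, "hand": 0}, {"dx": 70, "dy": 38, "dz": 0, "ax": 0, "ay": 0, "az": 0, "hand": 0}, {"dx": 105, "dy": 58, "dz": 0, "ax": 0, "ay": 0, "az": 0, "hand": 0}, {"dx": 140, "dy": 77, "dz": 0, "ax": 0, "ay": 0, "az": 0, "hand": 0}, {"dx": 175, "dy": 96, "dz": 0, "ax": 0, "ay": 0, "az": 0, "hand": 0}])

```text
time_s: 0.52
eef_pos: [0.3406, 0.4397, 0.2221]
eef_rot: [[0.944, -0.33, -0.0], [-0.33, -0.944, -0.001], [-0.0, 0.001, -1.0]]
ft_force: [1.0, 0.1, -0.2]
width: 0.0867
grip_force: 0.0
```

>>> servo_tool(series=[{"dx": 35, "dy": 20, "dz": 0, "ax": 0, "ay": 0, "az": 0, "hand": 0}, {"dx": 70, "dy": 40, "dz": 15, "ax": 0, "ay": 0, "az": 0, "hand": 0}, {"dx": 105, "dy": 60, "dz": 30, "ax": 0, "ay": 0, "az": 0, "hand": 0}, {"dx": 140, "dy": 80, "dz": 45, "ax": 0, "ay": 0, "az": 0, "hand": 0}, {"dx": 179, "dy": 99, "dz": 60, "ax": 0, "ay": 0, "az": 0, "hand": 0}])

```text
time_s: 0.93
eef_pos: [0.471, 0.2924, 0.1644]
eef_rot: [[0.944, -0.33, -0.001], [-0.33, -0.944, -0.0], [-0.001, 0.001, -1.0]]
ft_force: [0.2, 0.7, -0.8]
width: 0.0869
grip_force: 0.0
```

```bash
python3 go.py .476 .2875 .008
```

```text
0.93 [0.471  0.2924 0.1644] [[0.944, -0.33, -0.001], [-0.33, -0.944, -0.0], [-0.001, 0.001, -1.0]] w 0.08687503542647125 g 0.0
tool mm [  6.4   2.9 156.4]
```

>>> servo_tool(series=[{"dx": 0, "dy": 0, "dz": 25, "ax": 0, "ay": 0, "az": 0, "hand": 0}, {"dx": 0, "dy": 0, "dz": 50, "ax": 0, "ay": 0, "az": 0, "hand": 0}, {"dx": 0, "dy": 0, "dz": 75, "ax": 0, "ay": 0, "az": 0, "hand": 0}, {"dx": 0, "dy": 0, "dz": 90, "ax": 0, "ay": 0, "az": 0, "hand": 0}, {"dx": 0, "dy": 0, "dz": 90, "ax": 0, "ay": 0, "az": 0, "hand": 0}])

```text
time_s: 1.35
eef_pos: [0.4686, 0.292, 0.0712]
eef_rot: [[0.943, -0.332, -0.007], [-0.332, -0.943, -0.006], [-0.004, 0.008, -1.0]]
ft_force: [-0.2, -0.2, 0.1]
width: 0.0871
grip_force: 0.0
```

```bash
python3 go.py .476 .2875 .008; python3 -c "
from h import *
cv2.imwrite('pics/a.png',np.hstack([cv2.resize(snapshot('side')[200:340,170:370],None,fx=2,fy=2),cv2.resize(snapshot('top')[130:270,110:310],None,fx=2,fy=2)]))"
```

```text
1.35 [0.4686 0.292  0.0712] [[0.943, -0.332, -0.007], [-0.332, -0.943, -0.006], [-0.004, 0.008, -1.0]] w 0.08706229001495282 g 0.0
tool mm [ 8.8  1.3 63.2]
```

View pics/a.png

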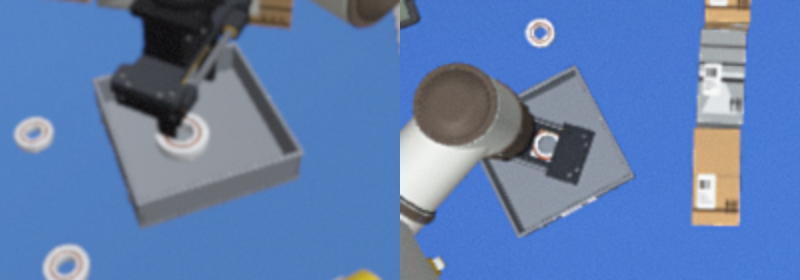

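The picture shows the open fingers straddling the bearing at about (547,145) right panel; the bin and cartons are undisturbed. The tool measures about 8 mm short in x, so I hold and see whether it settles.

>>> servo_tool(series=[{"dx": 0, "dy": 0, "dz": 0, "ax": 0, "ay": 0, "az": 0, "hand": 0}, {"dx": 0, "dy": 0, "dz": 0, "ax": 0, "ay": 0, "az": 0, "hand": 0}, {"dx": 0, "dy": 0, "dz": 0, "ax": 0, "ay": 0, "az": 0, "hand": 0}])

```text
time_s: 1.7
eef_pos: [0.4712, 0.2951, 0.0766]
eef_rot: [[0.944, -0.33, 0.002], [-0.33, -0.944, 0.002], [0.001, -0.002, -1.0]]
ft_force: [0.3, -0.2, -0.2]
width: 0.087
grip_force: 0.0
```

```bash
python3 go.py .476 .2875 .008
```

```text
1.7 [0.4712 0.2951 0.0766] [[0.944, -0.33, 0.002], [-0.33, -0.944, 0.002], [0.001, -0.002, -1.0]] w 0.0870431965177324 g 0.0
tool mm [ 7.   5.8 68.6]
```

>>> servo_tool(series=[{"dx": 7, "dy": 6, "dz": 0, "ax": 0, "ay": 0, "az": 0, "hand": 0}, {"dx": 7, "dy": 6, "dz": 15, "ax": 0, "ay": 0, "az": 0, "hand": 0}, {"dx": 7, "dy": 6, "dz": 30, "ax": 0, "ay": 0, "az": 0, "hand": 0}, {"dx": 7, "dy": 6, "dz": 40, "ax": 0, "ay": 0, "az": 0, "hand": 0}, {"dx": 7, "dy": 6, "dz": 40, "ax": 0, "ay": 0, "az": 0, "hand": 0}])

```text
time_s: 2.12
eef_pos: [0.4744, 0.285, 0.0335]
eef_rot: [[0.944, -0.331, -0.003], [-0.331, -0.944, -0.003], [-0.002, 0.004, -1.0]]
ft_force: [-1.9, -0.8, 0.5]
width: 0.0871
grip_force: 0.0
```

>>> servo_tool(series=[{"dx": 0, "dy": 0, "dz": 0, "ax": 0, "ay": 0, "az": 0, "hand": 0}, {"dx": 0, "dy": 0, "dz": 0, "ax": 0, "ay": 0, "az": 0, "hand": 0}, {"dx": 0, "dy": 0, "dz": 0, "ax": 0, "ay": 0, "az": 0, "hand": 0}])

```text
time_s: 2.37
eef_pos: [0.4759, 0.2869, 0.0362]
eef_rot: [[0.944, -0.33, 0.001], [-0.33, -0.944, 0.001], [0.001, -0.002, -1.0]]
ft_force: [0.5, 0.2, 0.4]
width: 0.0867
grip_force: 0.0
```

```bash
python3 go.py .476 .2875 .008
```

```text
2.37 [0.4759 0.2869 0.0362] [[0.944, -0.33, 0.001], [-0.33, -0.944, 0.001], [0.001, -0.002, -1.0]] w 0.08669652410106726 g 0.0
tool mm [-0.2 -0.5 28.2]
```

Overshoot settles out. I go down gently to about z = 0.008, then close.

>>> servo_tool(series=[{"dx": 0, "dy": 0, "dz": 8, "ax": 0, "ay": 0, "az": 0, "hand": 0}, {"dx": 0, "dy": 0, "dz": 16, "ax": 0, "ay": 0, "az": 0, "hand": 0}, {"dx": 0, "dy": 0, "dz": 22, "ax": 0, "ay": 0, "az": 0, "hand": 0}, {"dx": 0, "dy": 0, "dz": 26, "ax": 0, "ay": 0, "az": 0, "hand": 0}, {"dx": 0, "dy": 0, "dz": 28, "ax": 0, "ay": 0, "az": 0, "hand": 0}])

```text
time_s: 2.78
eef_pos: [0.4749, 0.286, 0.0061]
eef_rot: [[0.944, -0.33, -0.001], [-0.33, -0.944, -0.001], [-0.001, 0.002, -1.0]]
ft_force: [0.8, -0.5, 0.2]
width: 0.0869
grip_force: 0.0
```

>>> servo_tool(series=[{"dx": 0, "dy": 0, "dz": 0, "ax": 0, "ay": 0, "az": 0, "hand": 0}, {"dx": 0, "dy": 0, "dz": 0, "ax": 0, "ay": 0, "az": 0, "hand": 0}, {"dx": 0, "dy": 0, "dz": 0, "ax": 0, "ay": 0, "az": 0, "hand": 0}])

```text
time_s: 3.03
eef_pos: [0.4755, 0.2866, 0.0074]
eef_rot: [[0.944, -0.33, 0.0], [-0.33, -0.944, 0.0], [0.0, -0.0, -1.0]]
ft_force: [-0.3, -0.4, 1.1]
width: 0.087
grip_force: 0.0
```

```bash
python3 go.py .476 .2875 .008
```

```text
3.03 [0.4755 0.2866 0.0074] [[0.944, -0.33, 0.0], [-0.33, -0.944, 0.0], [0.0, -0.0, -1.0]] w 0.08697472780418286 g 0.0
tool mm [ 0.1 -1.  -0.6]
```

>>> servo_tool(grip_force=30, series=[{"dx": 0, "dy": 0, "dz": 0, "ax": 0, "ay": 0, "az": 0, "hand": 140}, {"dx": 0, "dy": 0, "dz": 0, "ax": 0, "ay": 0, "az": 0, "hand": 140}, {"dx": 0, "dy": 0, "dz": 0, "ax": 0, "ay": 0, "az": 0, "hand": 140}, {"dx": 0, "dy": 0, "dz": 0, "ax": 0, "ay": 0, "az": 0, "hand": 140}, {"dx": 0, "dy": 0, "dz": 0, "ax": 0, "ay": 0, "az": 0, "hand": 140}])

```text
time_s: 3.45
eef_pos: [0.4757, 0.2869, 0.0075]
eef_rot: [[0.944, -0.33, 0.001], [-0.33, -0.944, 0.001], [0.001, -0.001, -1.0]]
ft_force: [1.2, 1.6, -0.4]
width: 0.0614
grip_force: 1.8
```

>>> servo_tool(series=[{"dx": 0, "dy": 0, "dz": 0, "ax": 0, "ay": 0, "az": 0, "hand": 140}, {"dx": 0, "dy": 0, "dz": 0, "ax": 0, "ay": 0, "az": 0, "hand": 140}, {"dx": 0, "dy": 0, "dz": 0, "ax": 0, "ay": 0, "az": 0, "hand": 140}])

```text
time_s: 3.7
eef_pos: [0.4757, 0.2867, 0.0074]
eef_rot: [[0.944, -0.33, 0.001], [-0.33, -0.944, 0.001], [0.0, -0.001, -1.0]]
ft_force: [1.5, 0.2, 0.5]
width: 0.0609
grip_force: 30.0
```

Gripped at 61 mm with 30 N, which matches the 62 mm diameter. Now I lift.

>>> servo_tool(series=[{"dx": 0, "dy": 0, "dz": -10, "ax": 0, "ay": 0, "az": 0, "hand": 140}, {"dx": 0, "dy": 0, "dz": -30, "ax": 0, "ay": 0, "az": 0, "hand": 140}, {"dx": 0, "dy": 0, "dz": -55, "ax": 0, "ay": 0, "az": 0, "hand": 140}, {"dx": 0, "dy": 0, "dz": -80, "ax": 0, "ay": 0, "az": 0, "hand": 140}, {"dx": 0, "dy": 0, "dz": -105, "ax": 0, "ay": 0, "az": 0, "hand": 140}])

```text
time_s: 4.12
eef_pos: [0.4744, 0.2856, 0.1131]
eef_rot: [[0.944, -0.331, -0.002], [-0.331, -0.944, -0.002], [-0.001, 0.002, -1.0]]
ft_force: [0.6, 0.9, -2.5]
width: 0.0608
grip_force: 30.0
```

>>> servo_tool(series=[{"dx": 0, "dy": 0, "dz": -25, "ax": 0, "ay": 0, "az": 0, "hand": 140}, {"dx": 0, "dy": 0, "dz": -50, "ax": 0, "ay": 0, "az": 0, "hand": 140}, {"dx": 0, "dy": 0, "dz": -70, "ax": 0, "ay": 0, "az": 0, "hand": 140}, {"dx": 0, "dy": 0, "dz": -75, "ax": 0, "ay": 0, "az": 0, "hand": 140}, {"dx": 0, "dy": 0, "dz": -75, "ax": 0, "ay": 0, "az": 0, "hand": 140}])

```text
time_s: 4.53
eef_pos: [0.4754, 0.2866, 0.1887]
eef_rot: [[0.944, -0.331, 0.002], [-0.331, -0.944, 0.002], [0.001, -0.003, -1.0]]
ft_force: [0.6, 0.2, -3.1]
width: 0.0606
grip_force: 30.0
```

```bash
python3 go.py .4815 -.17 .18; python3 -c "
from h import *
a=snapshot('side');b=snapshot('top')
cv2.imwrite('pics/b.png',np.hstack([cv2.resize(a[140:340,170:370],None,fx=2,fy=2),cv2.resize(b[80:280,110:310],None,fx=2,fy=2)]))"
```

```text
4.53 [0.4754 0.2866 0.1887] [[0.944, -0.331, 0.002], [-0.331, -0.944, 0.002], [0.001, -0.003, -1.0]] w 0.0605939505170526 g 29.999524692393607
tool mm [156.8 428.9   7.7]
```

View pics/b.png

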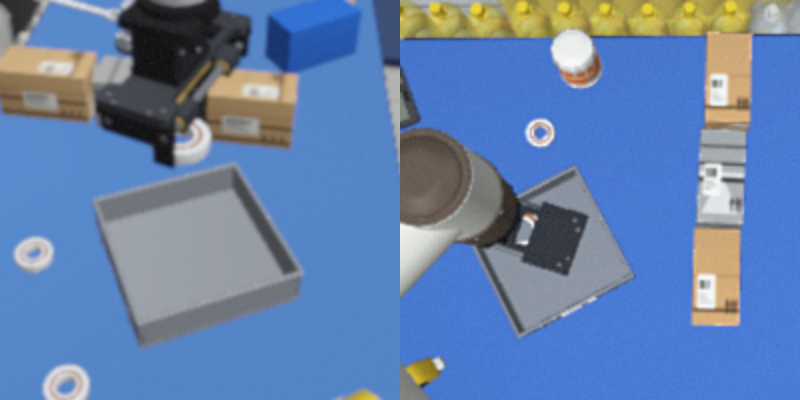

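The bearing is held level above the bin, at about (190,140) left panel. Cartons are unmoved. I carry it across.

>>> servo_tool(series=[{"dx": 8, "dy": 20, "dz": 0, "ax": 0, "ay": 0, "az": 0, "hand": 140}, {"dx": 19, "dy": 50, "dz": 0, "ax": 0, "ay": 0, "az": 0, "hand": 140}, {"dx": 30, "dy": 80, "dz": 0, "ax": 0, "ay": 0, "az": 0, "hand": 140}, {"dx": 41, "dy": 110, "dz": 0, "ax": 0, "ay": 0, "az": 0, "hand": 140}, {"dx": 52, "dy": 140, "dz": 0, "ax": 0, "ay": 0, "az": 0, "hand": 140}])

```text
time_s: 5.05
eef_pos: [0.4766, 0.1352, 0.1849]
eef_rot: [[0.944, -0.33, -0.005], [-0.33, -0.944, -0.002], [-0.003, 0.004, -1.0]]
ft_force: [0.9, 0.5, -3.1]
width: 0.0608
grip_force: 30.0
```

>>> servo_tool(series=[{"dx": 11, "dy": 30, "dz": 0, "ax": 0, "ay": 0, "az": 0, "hand": 140}, {"dx": 22, "dy": 60, "dz": 0, "ax": 0, "ay": 0, "az": 0, "hand": 140}, {"dx": 33, "dy": 90, "dz": 0, "ax": 0, "ay": 0, "az": 0, "hand": 140}, {"dx": 44, "dy": 120, "dz": 0, "ax": 0, "ay": 0, "az": 0, "hand": 140}, {"dx": 52, "dy": 143, "dz": 0, "ax": 0, "ay": 0, "az": 0, "hand": 140}])

```text
time_s: 5.47
eef_pos: [0.4781, -0.0173, 0.1852]
eef_rot: [[0.943, -0.332, -0.005], [-0.332, -0.943, -0.001], [-0.004, 0.003, -1.0]]
ft_force: [0.5, -1.0, -2.4]
width: 0.0606
grip_force: 30.0
```

>>> servo_tool(series=[{"dx": 11, "dy": 30, "dz": 0, "ax": 0, "ay": 0, "az": 0, "hand": 140}, {"dx": 22, "dy": 60, "dz": 0, "ax": 0, "ay": 0, "az": 0, "hand": 140}, {"dx": 33, "dy": 90, "dz": 0, "ax": 0, "ay": 0, "az": 0, "hand": 140}, {"dx": 44, "dy": 120, "dz": 0, "ax": 0, "ay": 0, "az": 0, "hand": 140}, {"dx": 50, "dy": 140, "dz": 0, "ax": 0, "ay": 0, "az": 0, "hand": 140}])

```text
time_s: 5.88
eef_pos: [0.4794, -0.1658, 0.185]
eef_rot: [[0.943, -0.332, -0.005], [-0.332, -0.943, 0.0], [-0.005, 0.001, -1.0]]
ft_force: [-0.0, 0.6, -2.0]
width: 0.0608
grip_force: 30.0
```

```bash
python3 go.py .4815 -.17 .18; python3 -c "
from cell import *;print(state()['qpos'])"
```

```text
5.88 [ 0.4794 -0.1658  0.185 ] [[0.943, -0.332, -0.005], [-0.332, -0.943, 0.0], [-0.005, 0.001, -1.0]] w 0.06075433326203439 g 30.000532404519618
tool mm [3.4 3.2 5. ]
[-1.27445067e-02  2.20080177e-01 -3.29725530e-01 -2.83099279e-04
 -1.02576889e+00  1.24504819e+00]
```

>>> servo_tool(series=[{"dx": 3, "dy": 3, "dz": 0, "ax": 0, "ay": 0, "az": 0.1, "hand": 140}, {"dx": 3, "dy": 3, "dz": 0, "ax": 0, "ay": 0, "az": 0.22, "hand": 140}, {"dx": 3, "dy": 3, "dz": 0, "ax": 0, "ay": 0, "az": 0.34, "hand": 140}, {"dx": 3, "dy": 3, "dz": 0, "ax": 0, "ay": 0, "az": 0.46, "hand": 140}, {"dx": 3, "dy": 3, "dz": 0, "ax": 0, "ay": 0, "az": 0.58, "hand": 140}])

```text
time_s: 6.3
eef_pos: [0.4812, -0.1675, 0.1849]
eef_rot: [[0.603, -0.798, -0.005], [-0.798, -0.603, 0.001], [-0.004, 0.004, -1.0]]
ft_force: [-0.4, 0.3, -2.1]
width: 0.0608
grip_force: 30.0
```

>>> servo_tool(series=[{"dx": 0, "dy": 0, "dz": 0, "ax": 0, "ay": 0, "az": 0.12, "hand": 140}, {"dx": 0, "dy": 0, "dz": 0, "ax": 0, "ay": 0, "az": 0.24, "hand": 140}, {"dx": 0, "dy": 0, "dz": 0, "ax": 0, "ay": 0, "az": 0.36, "hand": 140}, {"dx": 0, "dy": 0, "dz": 0, "ax": 0, "ay": 0, "az": 0.48, "hand": 140}, {"dx": 0, "dy": 0, "dz": 0, "ax": 0, "ay": 0, "az": 0.6, "hand": 140}])

```text
time_s: 6.72
eef_pos: [0.4812, -0.1673, 0.1849]
eef_rot: [[0.048, -0.999, -0.005], [-0.999, -0.048, 0.001], [-0.001, 0.005, -1.0]]
ft_force: [0.6, -0.0, -2.6]
width: 0.0606
grip_force: 30.0
```

>>> servo_tool(series=[{"dx": 0, "dy": 0, "dz": 0, "ax": 0, "ay": 0, "az": 0, "hand": 140}, {"dx": 0, "dy": 0, "dz": 0, "ax": 0, "ay": 0, "az": 0, "hand": 140}, {"dx": 0, "dy": 0, "dz": 0, "ax": 0, "ay": 0, "az": 0, "hand": 140}])

```text
time_s: 6.97
eef_pos: [0.4821, -0.1674, 0.1862]
eef_rot: [[0.056, -0.998, -0.002], [-0.998, -0.056, 0.0], [-0.0, 0.002, -1.0]]
ft_force: [-0.3, 0.4, -3.0]
width: 0.0608
grip_force: 30.0
```

```bash
python3 go.py .4815 -.17 .125; python3 -c "
from h import *
a=snapshot('side');b=snapshot('top');cv2.imwrite('pics/s1.png',a);cv2.imwrite('pics/t1.png',b)
cv2.imwrite('pics/c.png',np.hstack([cv2.resize(a[90:190,230:330],None,fx=4,fy=4),cv2.resize(b[140:240,270:370],None,fx=4,fy=4)]))"
```

```text
6.97 [ 0.4821 -0.1674  0.1862] [[0.056, -0.998, -0.002], [-0.998, -0.056, 0.0], [-0.0, 0.002, -1.0]] w 0.06075486375920716 g 29.99949511333398
tool mm [ 2.6  0.6 61.2]
```

View pics/c.png

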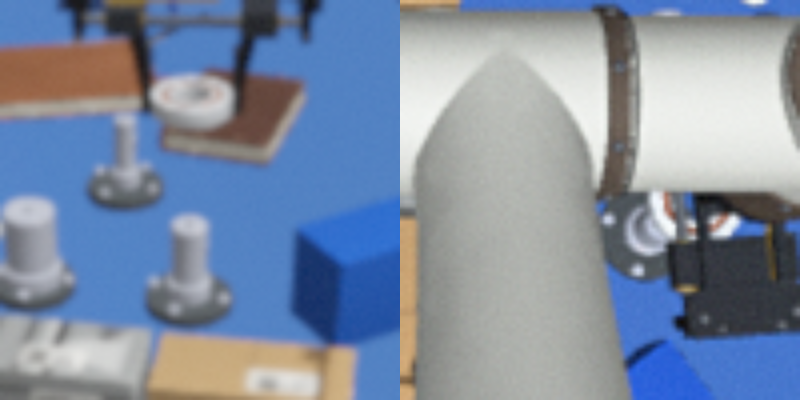

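Side panel shows the bearing level between the fingers, its face at about (279,114), with the 30 mm shaft top at (277,145) beneath. I measure both in the same view.

```bash
cat >>h.py <<'E'
def edge(prof,th,rev=False):
    # subpixel first crossing upward of th
    p=prof[::-1] if rev else prof
    i=int(np.argmax(p>th)); f=i-(p[i]-th)/(p[i]-p[i-1]) if i else 0
    return len(p)-1-f if rev else f
def xyfrom(n,u,vtop,z,r):
    # column of centre, row of far rim -> centre on plane z
    far=plane(n,(u,vtop),z);o,_=ray(n,(u,vtop));d=(o-far)[:2];return far[:2]+r*d/np.linalg.norm(d)
E
python3 - <<'E'
from h import *
im=cv2.imread("pics/side1.png" if 0 else "pics/s1.png").astype(float);r=im[...,2]
# shaft: rows 150..158, cols 268..288
L=[];
for v in range(149,158):
    p=r[v,268:288];L.append((268+edge(p,115),268+edge(p,115,True)))
L=np.array(L);print("shaft edges",L.mean(0).round(2),L.std(0).round(2))
uc=L.mean();k=round(uc)
print(r[138:152,k].astype(int), im[138:152,k,0].astype(int))
vt=138+edge(r[138:152,k-1:k+2].mean(1),125);print("vt",vt,xyfrom("side",uc,vt,.08,.015))
zt=state()["eef_pos"][2]+.0126
b=(im.astype(int));red=((b[...,2]-b[...,0])>15).astype(np.uint8)
g=im.min(2);
w=(g>150).astype(np.uint8);p=blob(b,w,(279,115),13);print("white bbox",p.min(0),p.max(0),metric("side",p,zt-.004))
red[:, :]*=1
p=blob(b,red,(279,113),8);print("red",len(p),p.min(0),p.max(0));print(metric("side",p,zt))
for q in(.0,.003):print("pred px shaft-top",proj("side",[.4815,-.17+q,.08]),"bearing top",proj("side",[.482,-.1674+q,zt]))
E
```

```text
shaft edges [274.86 281.86] [0.41 0.19]
[ 82  83  83  85  91 135 178 190 194 195 183 161 151 151] [195 195 196 196 196 200 206 205 207 207 194 174 163 163]
vt 142.84166666666667 [ 0.47718654 -0.17716661]
white bbox [268. 109.] [287. 121.] (array([ 0.4769, -0.1666]), 0.0766)
red 8 [271. 108.] [285. 114.]
(array([ 0.4788, -0.1827]), 0.0545)
pred px shaft-top [[276.81478062 146.13745174]] bearing top [[277.00789881 113.02931046]]
pred px shaft-top [[276.72686244 146.59863915]] bearing top [[276.91450611 113.44938227]]
```

>>> servo_tool(series=[{"dx": 1, "dy": 0, "dz": 12, "ax": 0, "ay": 0, "az": 0, "hand": 140}, {"dx": 2, "dy": 0, "dz": 28, "ax": 0, "ay": 0, "az": 0, "hand": 140}, {"dx": 3, "dy": 0, "dz": 44, "ax": 0, "ay": 0, "az": 0, "hand": 140}, {"dx": 4, "dy": 0, "dz": 56, "ax": 0, "ay": 0, "az": 0, "hand": 140}, {"dx": 4, "dy": 0, "dz": 61, "ax": 0, "ay": 0, "az": 0, "hand": 140}])

```text
time_s: 7.48
eef_pos: [0.4817, -0.1714, 0.1244]
eef_rot: [[0.054, -0.999, -0.004], [-0.999, -0.054, 0.001], [-0.001, 0.004, -1.0]]
ft_force: [-0.8, -0.2, -2.5]
width: 0.0609
grip_force: 30.0
```

>>> servo_tool(series=[{"dx": 0, "dy": 0, "dz": 0, "ax": 0, "ay": 0, "az": 0, "hand": 140}, {"dx": 0, "dy": 0, "dz": 0, "ax": 0, "ay": 0, "az": 0, "hand": 140}, {"dx": 0, "dy": 0, "dz": 0, "ax": 0, "ay": 0, "az": 0, "hand": 140}, {"dx": 0, "dy": 0, "dz": 0, "ax": 0, "ay": 0, "az": 0, "hand": 140}])

```text
time_s: 7.82
eef_pos: [0.4837, -0.1715, 0.1272]
eef_rot: [[0.054, -0.999, 0.002], [-0.999, -0.054, -0.0], [0.0, -0.002, -1.0]]
ft_force: [0.0, 0.2, -2.1]
width: 0.061
grip_force: 30.0
```

```bash
python3 go.py .481 -.171 .094; python3 -c "
from h import *
# average several frames to beat noise
a=np.mean([snapshot('side').astype(float) for _ in range(10)],0).astype(np.uint8);cv2.imwrite('pics/s2.png',a)
b=cv2.imread('pics/top0.png')
f=lambda i:cv2.resize(i,None,fx=10,fy=10,interpolation=cv2.INTER_CUBIC)
cv2.imwrite('pics/d.png',np.hstack([f(a[115:175,257:297]),f(b[165:225,312:352])]))"
```

```text
7.82 [ 0.4837 -0.1715  0.1272] [[0.054, -0.999, 0.002], [-0.999, -0.054, -0.0], [0.0, -0.002, -1.0]] w 0.06097370606926633 g 29.999661956208
tool mm [-0.7  2.7 33.2]
```

View pics/d.png

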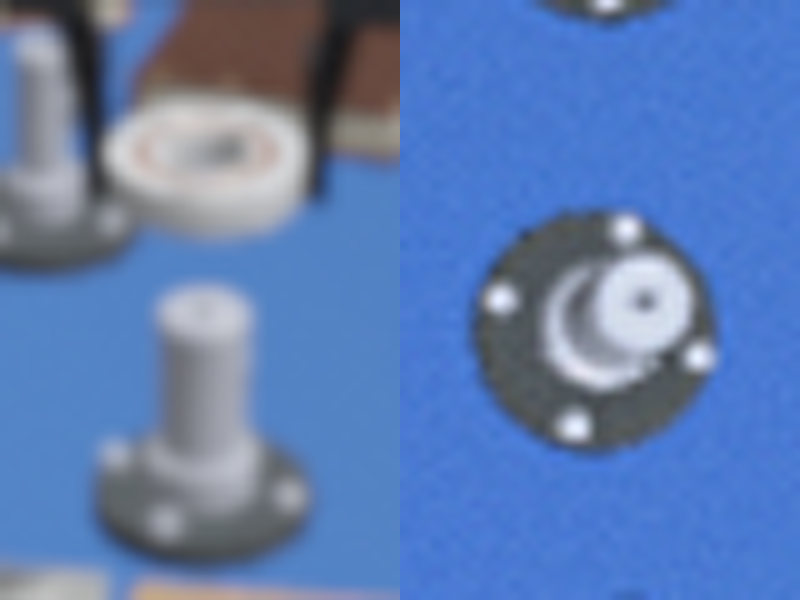

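Side panel: the bearing ring is level with its top face centred at crop (207,151), and the shaft-end centre mark is at (203,310). Top panel: the centre mark is at (245,298) within the crop. I convert these.

```bash
python3 - <<'E'
from h import *
sh=(276.85,145.55);b=(277.25,129.65)
print("shaft side",plane("side",sh,.08).round(4),"top",plane("top",(336.05,194.35),.08).round(4))
print("bearing side",plane("side",b,.1398).round(4))
im=cv2.imread("pics/s2.png").astype(int)
d=im[...,2]-im[...,1]
print(d[118:146,277]); 
m=((d>4)).astype(np.uint8);p=blob(im,m,(277,130),9);p=p[np.abs((p[:,0]-277.2)/9)**2+((p[:,1]-129.7)/5.5)**2<1]
e=cv2.fitEllipse(cv2.convexHull(p));print(len(p),e,plane("side",e[0],.1398).round(4))
# bearing horizontal/vertical extents
w=im.min(2)
print("cols",257+edge(w[131,257:277].astype(float),150),w[131,264:292])
E
```

```text
shaft side [ 0.4818 -0.1738  0.08  ] top [ 0.4836 -0.1725  0.08  ]
bearing side [ 0.4809 -0.1717  0.1398]
[ 30  31  29  30  28  19   6   3   4   6   3  -1  -3  -1   3   5   1  -2
  -2  -4 -11 -30 -45 -49 -43 -22  -7  -4]
51 ((277.10589599609375, 129.78822326660156), (6.843691825866699, 14.89743423461914), 88.75753021240234) [ 0.4813 -0.1707  0.1398]
cols 261.07142857142856 [148 100  63 122 181 204 198 184 189 194 186 178 172 165 161 161 165 175
 182 182 195 208 196 145  73  53  74  86]
```

The two estimates agree: move about 2 mm in −y and descend 33 mm.

>>> servo_tool(series=[{"dx": 2, "dy": 0, "dz": 6, "ax": 0, "ay": 0, "az": 0, "hand": 140}, {"dx": 2, "dy": 0, "dz": 13, "ax": 0, "ay": 0, "az": 0, "hand": 140}, {"dx": 2, "dy": 0, "dz": 19, "ax": 0, "ay": 0, "az": 0, "hand": 140}, {"dx": 2, "dy": 0, "dz": 24, "ax": 0, "ay": 0, "az": 0, "hand": 140}, {"dx": 2, "dy": 0, "dz": 28, "ax": 0, "ay": 0, "az": 0, "hand": 140}])

```text
time_s: 8.73
eef_pos: [0.4826, -0.1735, 0.0971]
eef_rot: [[0.054, -0.999, -0.002], [-0.999, -0.054, 0.0], [-0.0, 0.002, -1.0]]
ft_force: [-0.2, -0.5, -2.2]
width: 0.061
grip_force: 30.0
```

>>> servo_tool(series=[{"dx": 0, "dy": 0, "dz": 2, "ax": 0, "ay": 0, "az": 0, "hand": 140}, {"dx": 0, "dy": 0, "dz": 3, "ax": 0, "ay": 0, "az": 0, "hand": 140}, {"dx": 0, "dy": 0, "dz": 3, "ax": 0, "ay": 0, "az": 0, "hand": 140}, {"dx": 0, "dy": 0, "dz": 3, "ax": 0, "ay": 0, "az": 0, "hand": 140}, {"dx": 0, "dy": 0, "dz": 3, "ax": 0, "ay": 0, "az": 0, "hand": 140}])

```text
time_s: 9.15
eef_pos: [0.4833, -0.1735, 0.0956]
eef_rot: [[0.054, -0.999, 0.001], [-0.999, -0.054, -0.0], [0.0, -0.001, -1.0]]
ft_force: [0.9, 0.5, -2.4]
width: 0.0608
grip_force: 30.0
```

```bash
python3 go.py .4827 -.1735 .094; python3 -c "
from h import *
a=np.mean([snapshot('side').astype(float) for _ in range(10)],0).astype(np.uint8);cv2.imwrite('pics/s3.png',a)
f=lambda i:cv2.resize(i,None,fx=10,fy=10,interpolation=cv2.INTER_CUBIC)
cv2.imwrite('pics/e.png',np.hstack([f(a[115:175,257:297]),cv2.resize(a[120:220,150:330],(400,222)).repeat(1,0) if 0 else cv2.copyMakeBorder(cv2.resize(a[120:220,150:330],(400,222)),0,378,0,0,0)]))
im=a.astype(int);d=im[...,2]-im[...,1];zt=state()['eef_pos'][2]+.0126
c=proj('side',[.481,-.1735,zt])[0];print('pred',c)
m=(d>4).astype(np.uint8);p=blob(im,m,tuple(int(x) for x in c.round()),10);p=p[((p[:,0]-c[0])/9)**2+((p[:,1]-c[1])/5.5)**2<1]
e=cv2.fitEllipse(cv2.convexHull(p));print(len(p),e,plane('side',e[0],zt).round(4))
"
```

```text
9.15 [ 0.4833 -0.1735  0.0956] [[0.054, -0.999, 0.001], [-0.999, -0.054, -0.0], [0.0, -0.001, -1.0]] w 0.06077566142713996 g 29.99946833751892
tool mm [-0.1  0.6  1.6]
pred [277.16817029 138.15744644]
48 ((277.1058654785156, 138.22579956054688), (6.778088092803955, 14.953439712524414), 91.28272247314453) [ 0.4812 -0.173   0.1079]
```

View pics/e.png

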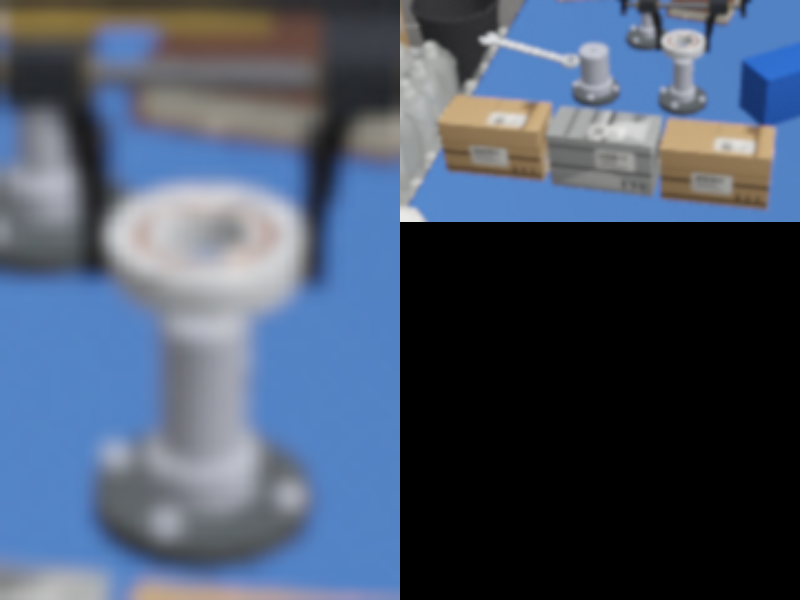

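The picture shows the bearing level and centred over the 30 mm shaft, ring centre (277.1,138.2). The side view puts the ring within 1 mm of the shaft axis. Its underside is about 12 mm above the shaft end and the cartons are in place. I hand in.

```bash
python3 -c "
from cell import *
print(hand_in())"
```

```text
the job is handed in; nothing more can be done
None
```

I handed the job in with the bearing held level over the 30 mm shaft, within about 1 mm of its axis by the last side-camera measurement and roughly 12 mm above its end; hand-in returned no verdict.

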